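Clamp the salt shaker in the ratchet jar holder

TASK

The salt shaker's cap is stuck: stand the shaker upright in the bay of the ratchet jar holder, between the sprung jaw and the V-shaped stop, and let go of it. Then wind the holder's black knob clockwise, feeling the load, and leave the ratchet caught at the second click after the shaker comes up against the stop, so that it stays firmly clamped by itself, with about 12 N. Do not overtighten: the glass must never be squeezed with more than 24 N; leave the two jars where they are.

Things in the scene. Friction and masses are not known exactly. Their poses are not given: they have to be found in the camera images.
- shaker_center (a point): centre of the salt shaker, half-way up (45 mm above its foot). It is upright, round, 90 mm tall: a body 44 mm across up to 70 mm above its foot, and a domed cap about 34 mm across; smaller and slimmer than the two jars near it. z points up out of its cap. It weighs 100 to 200 g.
- sugar_jar: bystander: glass jar 67 mm across and 110 mm tall with a dark lid; origin at the centre of its foot. Must stay where it is.
- coffee_jar: bystander: squarish jar 66 mm across and 124 mm tall; origin at the centre of its foot. Must stay where it is.
- holder: the jar holder, fixed to the worktop: wooden board 110 mm (its x) by 230 mm (its y), top face 12 mm above the worktop. Along y it carries: the knob (axis at x = 0, y = -75 mm), the sprung jaw (face at y = 0 with the knob at 0), the bay (y = 30 mm), the stop's bracket (y = 98 to 110 mm). Origin on the worktop below the open jaw's face.
- bay (a point): where the foot of the shaker should stand: point on the board's top face, at x = 0, y = 30 mm of the holder, 12 mm above the worktop; a shaker centred here has 8 mm to the open jaw and at least 8 mm to the stop. Axes are the holder's.
- stop: the stop: bracket 70 mm wide, 34 mm tall on the board, holder's axes, origin at its foot. A V-shaped face (top 45 mm above the worktop) sits on a screw before it, set differently each time: the shaker meets it after 15 to 35 mm of jaw travel from knob 0. This entry does not show that: feel or see it. Past it, jaw travel squeezes it by 1.4 N per mm.
- knob_grip (a point): middle of the black bar handle on the knob's upright axis, 68 mm above the worktop: grip here from above. Bar 14 mm wide, 54 mm long, from 48 to 80 mm above the worktop; under it a hub 34 mm across, and a toothed wheel 72 mm across, 28 mm above the worktop. Its y axis lies along the bar, x across it; they turn with the knob and at knob 0 are the holder's.
- knob (a joint): knob angle, rad: starts near 0, grows as it is wound clockwise seen from above, up to 3.4; cannot be unwound. Teeth are 0.349 rad apart (5.6 mm of jaw, 7.8 N once the shaker meets the stop). Winding takes about 0.02 to 0.09 N m while the jaw is free, and 0.016 N m more per newton of squeeze.
- jaw_open (a point): middle of the jaw's rubber face with the knob at 0; jaw 64 mm wide, top 43 mm above the worktop. It moves along the holder's +y, towards the stop, 16 mm per radian of the knob. Where it presses on something it gives way against its springs, 1.4 N per mm, by up to 19 mm.
- pawl_tooth (a point): tip of the small sprung pawl at the wheel's -x side, 20 mm above the worktop. It catches at knob angles that are multiples of 0.349 rad (one click each) and drops in when the knob is 0.04 rad or more past one. Let go between teeth, the knob springs back to the last tooth passed. Leave the pawl alone.

How it is judged:
By the outcome, as a careful person would: the job done as asked, in the order asked, and still so for the second after the job is handed in, with the robot touching nothing.
It also fails if it takes over 72 s, if anything falls off the work surface, if the arm or the gripper's body presses on something with over 40 N, if the wrist force passes 120 N, or if a joint passes its speed limit or range.

ROBOT

A 6-joint arm with a two-finger parallel gripper is mounted at the origin on a cart in front of the work surface, level with it; the furniture and walls round the work are solid. World frame = base frame: x ahead of the robot, y to its left, z up, the work surface at z = 0. Lengths are in m, angles in rad, forces in N, time in s.
With the tool pointing down it reaches from about 0.325 to 0.775 m from the base axis. Payload 5.5 kg.
Tool frame: the origin (TCP) lies at the very end of the fingers, on their centre line; the grasp point (between the pads) lies r.tcp_to_grasp behind it (r.tcp_to_grasp is the distance from the TCP to the grasp point, in m); z points along the fingers, y is the line along which they close (so a half turn about z gives the same grasp; the last joint's range is limited). The gripper opens to 85 mm and grips with 20 to 120 N. Pads are 22 mm wide; open, the fingers measure 114 mm over their backs; the gripper's body (76 mm by 85 mm) begins 54 mm behind the grasp point. The pads swing forward as they close: fully open they stand 13 mm farther back than shut.
Start: joints at [-1.392, 0.091, 1.231, -0, 1.82, -0.057], TCP at [0.14, -0.583, 0.207] pointing down, gripper open.
Joint ranges: [-2.87, 2.87], [-0.86, 2.18], [0.17, 2.46], [-1.51, 4.65], [0.06, 2.69], [-2.65, 2.65]. Speed limits (rad/s): [2.57, 2.57, 3.01, 3.14, 3.14, 3.14].

INTERFACE

Orientations are given as a rotation vector (axis times angle).
In Python, from station import r gives the robot as it stands.
- The arm moves only by the shell command python3 -m creep 'ROWS'. ROWS is JSON, a list of rows, each an object with "hand": the gripper command: -1 is fully open, 1 is shut, values between are in proportion; "translation": the shift along the tool's x, y, z in units of 0.02 m (1.0 is 0.02 m), a list of three; "dr": the turn, a rotation vector about the tool's x, y, z in units of 0.08 rad (1.0 is 0.08 rad), a list of three. A call has 1 to 8 rows; each row shifts and turns the commanded pose from where the row before left it, along the tool's axes as they then stand; what a row does not reach is not made up. A row lasts 1/10 s, in which the tool goes at most 50 mm and 8.59 degrees, less where a joint would pass 70% of its speed; a pose out of reach is approached as far as the arm can. A call with a number of a shift or a turn outside -1 to 1 is refused whole. A call with a gripper value outside its range is refused whole. The fingers move at their own pace and stop on an object; the grip force is fixed at half the most. Time passes only in rows, so rows that do not move let the fingers close. It gives the time, the measured TCP pose, the force, the opening and the grip force at its end, in the units of the state.
- r.get_state(): the state, without advancing time (a new reading comes with each control period).
- r.camera(name): name is "side" or "top" or "wrist"; returns (picture, depth): 384x512x3 uint8, red, green, blue; 384x512 float32, m along the optical axis (not along the pixel's ray), 0 where there is no reading.
- r.camera_params(name): a dict with "vfov" (degrees; the focal length in pixels is half the picture's height over the tangent of half this angle, whatever the lens; pixels are square), "cx", "cy" (the principal point, pixels), "rvec" (rotation vector, rad) and "tvec" (3), from world to camera coordinates, as OpenCV has them. Camera axes: x right, y down, z forward; pixel columns grow to the right and rows downward; lengths in m; the calibration is good to about 2 mm. A picture is of the moment at which its call begins: read the wrist's pose just before it. camera_params takes no time and is no camera call; for the wrist camera it gives the pose at the moment of the call.
- r.sign_off(): hands the job in; it is judged then, once.
The state is a dict: "time_s": time; "joints": joint angles; "qvel": joint speeds; "effort": joint torques, N m; "tool_pos": TCP position; "ee_rot": TCP orientation; "ft_force": force on the tool from outside, world axes, zero at the start; "wrist_torque": the same for the moment, N m; "gripper_width": finger opening in m; "gripper_force": force on a finger pad.
Only numpy, scipy, OpenCV 4.12 (cv2) and the standard library are available. Lean on these libraries where they do the work, as an engineer would, in place of code of your own. Each camera call takes 0.05 s, during which the arm holds its last target. There are 200 camera calls.

## Working session

There is one attempt and no reset: what is moved stays moved. The work goes in short steps, Python scripts to look and compute and a shell command to move; the robot and the scene stay as the last step left them, time stands still between calls to the robot, and variables do not carry over. Pictures are saved under pics/ and viewed, at most 10 in all, crops included, and the job is handed in when it is done.

```bash
mkdir -p pics; ls
cat > h.py <<'E'
import numpy as np,cv2
from station import r
def cam(n):
    p=r.camera_params(n); im,d=r.camera(n)
    f=192/np.tan(np.radians(p['vfov'])/2); R=cv2.Rodrigues(np.array(p['rvec'],float))[0]; t=np.array(p['tvec'],float)
    return im,d,(f,p['cx'],p['cy'],R,t)
def plane(c,u,v,z):
    f,cx,cy,R,t=c; o=-R.T@t; d=R.T@np.array([(u-cx)/f,(v-cy)/f,1]); return o+d*(z-o[2])/d[2]
def cloud(d,c):
    f,cx,cy,R,t=c; v,u=np.mgrid[:384,:512]; P=np.stack([(u-cx)/f*d,(v-cy)/f*d,d],-1); return (P-t)@R
E
python3 - <<'E'
from h import *
for n in ('top','side'):
    im,d,c=cam(n); np.savez('pics/'+n,im=im,d=d); cv2.imwrite(f'pics/{n}0.png',im[:,:,::-1]); print(n,-c[3].T@c[4],c[:3],r.camera_params(n))
s=r.get_state(); print(s,r.tcp_to_grasp)
E
```

```text
pics
top [ 0.45406414 -0.18848011  0.93218422] (np.float64(368.3244334440769), 254.35538059814053, 195.73815582655885) {'vfov': 55.06422093868637, 'cx': 254.35538059814053, 'cy': 195.73815582655885, 'rvec': array([ 2.16675798, -2.15615809,  0.15889209]), 'tvec': array([-0.20565471,  0.57033039,  0.86203005])}
side [0.27318648 0.50181403 0.67904269] (np.float64(490.1594132652567), 253.6463982302569, 191.78667072512357) {'vfov': 42.78148111921202, 'cx': 253.6463982302569, 'cy': 191.78667072512357, 'rvec': array([ 0.47630263, -2.65733558,  1.28359127]), 'tvec': array([0.42945094, 0.29845259, 0.71696938])}
{'time_s': 0.1, 'joints': array([-1.39171589e+00,  9.18095868e-02,  1.23177476e+00,  3.82921849e-07,
        1.81979993e+00, -5.67366126e-02]), 'qvel': array([-0.00042541, -0.00185676, -0.00167561,  0.00049842,  0.00039611,
       -0.00105766]), 'effort': array([ 3.86469517e-03, -4.60217392e+01, -4.19219899e+01,  2.30217189e-06,
        1.05560990e-02,  4.29950518e-06]), 'tool_pos': array([ 0.14010646, -0.58310653,  0.20554315]), 'ee_rot': array([-3.11800417e+00, -3.69352633e-01,  1.71367915e-04]), 'ft_force': array([-0.55958279,  0.10735008, -0.37610508]), 'wrist_torque': array([ 0.05377538,  0.00525214, -0.05186152]), 'gripper_force': 0.0, 'gripper_width': 0.08552583646028122} 0.0187
```

View pics/top0.png

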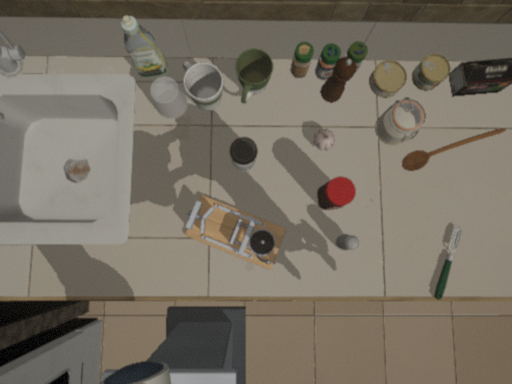

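View pics/side0.png

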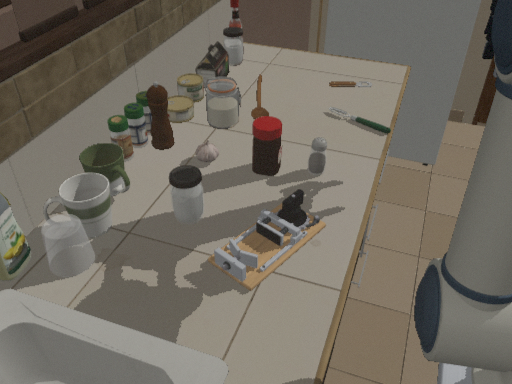

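The top view shows the holder at about (236,232), with its knob at (262,242) and the stop at its left end (193,213). The shaker is at (348,242), the red-lidded coffee jar at (340,192) and the dark-lidded sugar jar at (243,152).

Run:
```python
from h import *
for n in ('top','side'):
    z=np.load(f'pics/{n}.npz'); im,d=z['im'],z['d']
    p=r.camera_params(n); f=192/np.tan(np.radians(p['vfov'])/2); R=cv2.Rodrigues(p['rvec'])[0]; c=(f,p['cx'],p['cy'],R,p['tvec'])
    P=cloud(d,c); print(n,'table z',np.median(P[...,2][(np.abs(P[...,2])<.02)&(d>0)]))
    hsv=cv2.cvtColor(im,cv2.COLOR_RGB2HSV)
    if n=='top':
        m=((hsv[...,0]>8)&(hsv[...,0]<22)&(hsv[...,1]>100)&(hsv[...,2]>90)).astype(np.uint8); m[:180]=0;m[285:]=0;m[:,:170]=0;m[:,300:]=0
        q=np.argwhere(m)[:,::-1]
        W=np.array([plane(c,u,v,.012)[:2] for u,v in q]); rc=cv2.minAreaRect((W*1000).astype(np.float32)); print('board',rc,cv2.boxPoints(rc))
    ok=(d>0)
    def rep(s,x0,x1,y0,y1,z0,z1):
        k=ok&(P[...,0]>x0)&(P[...,0]<x1)&(P[...,1]>y0)&(P[...,1]<y1)&(P[...,2]>z0)&(P[...,2]<z1); Q=P[k]
        if len(Q): print(s,len(Q),Q.min(0).round(3),Q.max(0).round(3),np.median(Q,0).round(3), cv2.minEnclosingCircle((Q[:,:2]*1000).astype(np.float32)))
    v=[plane(c,348,242,.09),plane(c,262,242,.08),plane(c,340,190,.12)] if n=='top' else v
    if n=='top': print(v)
    for (s,a,w,z0,z1) in (('shaker cap',v[0],.04,.072,.1),('shaker body',v[0],.04,.01,.07),('knob',v[1],.04,.065,.1),('coffee lid',v[2],.05,.1,.14)):
        rep(s,a[0]-w,a[0]+w,a[1]-w,a[1]+w,z0,z1)
```

```text
top table z 0.0008065852346799225
board ((485.46197509765625, -156.14715576171875), (225.0803985595703, 106.40019989013672), 68.51606750488281) [[ 394.74142 -241.38406]
 [ 493.749   -280.3521 ]
 [ 576.1825   -70.91025]
 [ 477.17496  -31.9422 ]]
[array([ 0.45959748, -0.41584381,  0.09      ]), array([ 0.4588872 , -0.22016446,  0.08      ]), array([ 0.57479234, -0.39316062,  0.12      ])]
shaker cap 179 [ 0.444 -0.442  0.074] [ 0.476 -0.409  0.092] [ 0.46  -0.423  0.086] ((459.7033386230469, -425.96612548828125), 17.32427215576172)
shaker body 149 [ 0.441 -0.43   0.01 ] [ 0.482 -0.404  0.069] [ 0.462 -0.41   0.045] ((461.1705017089844, -423.2581787109375), 21.265010833740234)
knob 144 [ 0.445 -0.248  0.069] [ 0.475 -0.195  0.085] [ 0.459 -0.221  0.081] ((459.5693664550781, -221.298095703125), 27.108137130737305)
coffee lid 725 [ 0.541 -0.426  0.102] [ 0.606 -0.361  0.131] [ 0.572 -0.391  0.125] ((573.7652587890625, -393.5747985839844), 32.80895233154297)
side table z 0.0004235507513837909
shaker cap 153 [ 0.441 -0.438  0.072] [ 0.474 -0.408  0.091] [ 0.457 -0.417  0.084] ((458.5775146484375, -423.5855407714844), 17.18768882751465)
shaker body 388 [ 0.438 -0.429  0.01 ] [ 0.48  -0.401  0.07 ] [ 0.455 -0.41   0.041] ((458.2598876953125, -421.2083740234375), 21.325654983520508)
knob 237 [ 0.443 -0.246  0.065] [ 0.474 -0.193  0.084] [ 0.458 -0.216  0.079] ((455.5320129394531, -219.13526916503906), 28.348119735717773)
coffee lid 615 [ 0.54  -0.426  0.1  ] [ 0.604 -0.359  0.128] [ 0.568 -0.379  0.124] ((570.69921875, -393.41912841796875), 35.027610778808594)
```

```bash
cat >> h.py <<'E'
def plan(x,y,z,hd=None):
    "tool-axis units to reach a world point; hd = wanted heading of tool x, deg"
    s=r.get_state(); R=cv2.Rodrigues(np.array(s['ee_rot']))[0]; t=R.T@(np.array([x,y,z])-s['tool_pos'])/.02
    h=np.degrees(np.arctan2(R[1,0],R[0,0])); print('pos',s['tool_pos'].round(4),'heading %.1f'%h,'tilt',R[:,2].round(3),'q6 %.2f'%s['joints'][5],'t',s['time_s'],'units',t.round(2),end=' ')
    if hd is not None: print('turn z units %.2f'%(-np.radians((hd-h+180)%360-180)/.08),end='')
    print()
E
python3 -m creep '[{"hand":-1,"translation":[1,-0.23,0],"dr":[0,0,0]},{"hand":-1,"translation":[1,-0.23,0],"dr":[0,0,0]},{"hand":-1,"translation":[1,-0.23,0],"dr":[0,0,0]},{"hand":-1,"translation":[1,-0.23,0],"dr":[0,0,0]},{"hand":-1,"translation":[1,-0.23,0],"dr":[0,0,0]},{"hand":-1,"translation":[1,-0.23,0],"dr":[0,0,0]},{"hand":-1,"translation":[1,-0.23,0],"dr":[0,0,0]},{"hand":-1,"translation":[1,-0.23,0],"dr":[0,0,0]}]'
python3 -m creep '[{"hand":-1,"translation":[1,-0.23,0],"dr":[0,0,0]},{"hand":-1,"translation":[1,-0.23,0],"dr":[0,0,0]},{"hand":-1,"translation":[1,-0.23,0],"dr":[0,0,0]},{"hand":-1,"translation":[1,-0.23,0],"dr":[0,0,0]},{"hand":-1,"translation":[1,-0.23,0],"dr":[0,0,0]},{"hand":-1,"translation":[1,-0.23,0],"dr":[0,0,0]},{"hand":-1,"translation":[0,0,0],"dr":[0,0,0]},{"hand":-1,"translation":[0,0,0],"dr":[0,0,0]}]'
python3 - <<'E'
from h import *
plan(.459,-.424,.2)
im,d,c=cam('wrist'); cv2.imwrite('pics/w1.png',im[:,:,::-1])
P=cloud(d,c)
for z0,z1 in((.072,.1),(.02,.07)):
    k=(d>0)&(abs(P[...,0]-.459)<.045)&(abs(P[...,1]+.424)<.045)&(P[...,2]>z0)&(P[...,2]<z1);Q=P[k]
    print(len(Q)); 
    if len(Q)>5: print(Q.min(0),Q.max(0),cv2.minEnclosingCircle((Q[:,:2]*1000).astype(np.float32)))
E
```

```text
time_s: 0.9
tool_pos: [0.2878, -0.5096, 0.2059]
ee_rot: [-3.119, -0.369, 0.001]
ft_force: [0.0, -0.9, 0.4]
gripper_width: 0.0853
gripper_force: 0.0
time_s: 1.7
tool_pos: [0.3973, -0.4552, 0.206]
ee_rot: [-3.119, -0.371, 0.001]
ft_force: [0.0, 0.7, -0.3]
gripper_width: 0.0854
gripper_force: 0.0
pos [ 0.3973 -0.4552  0.206 ] heading 13.6 tilt [-0.001  0.001 -1.   ] q6 0.42 t 1.7 units [ 3.37 -0.79  0.3 ] 
1280
[ 0.44202785 -0.44391714  0.07660477] [ 0.47587963 -0.41009108  0.09125599] ((458.770263671875, -426.8157958984375), 17.11166000366211)
256
[ 0.43875653 -0.44690634  0.02956586] [ 0.48144769 -0.40446414  0.05681263] ((460.2232666015625, -425.5630187988281), 21.51254653930664)
```

```bash
python3 -m creep '[{"hand":-1,"translation":[0.84,-0.19,0],"dr":[0,0,0]},{"hand":-1,"translation":[0.84,-0.19,0],"dr":[0,0,0]},{"hand":-1,"translation":[0.84,-0.19,0],"dr":[0,0,0]},{"hand":-1,"translation":[0.84,-0.18,0],"dr":[0,0,0]},{"hand":-1,"translation":[0,0,1],"dr":[0,0,0]},{"hand":-1,"translation":[0,0,1],"dr":[0,0,0]},{"hand":-1,"translation":[0,0,1],"dr":[0,0,0]},{"hand":-1,"translation":[0,0,1],"dr":[0,0,0]}]'
python3 -c "
from h import *
plan(.459,-.4255,.036)"
```

```text
time_s: 2.55
tool_pos: [0.4604, -0.4243, 0.1257]
ee_rot: [-3.12, -0.371, -0.0]
ft_force: [-0.2, -0.4, 0.2]
gripper_width: 0.0855
gripper_force: 0.0
pos [ 0.4604 -0.4243  0.1257] heading 13.6 tilt [ 0.  0. -1.] q6 0.53 t 2.55 units [-0.08  0.04  4.48]
```

```bash
python3 -m creep '[{"hand":-1,"translation":[-0.08,0.04,1],"dr":[0,0,0]},{"hand":-1,"translation":[0,0,1],"dr":[0,0,0]},{"hand":-1,"translation":[0,0,1],"dr":[0,0,0]},{"hand":-1,"translation":[0,0,1],"dr":[0,0,0]},{"hand":-1,"translation":[0,0,0.48],"dr":[0,0,0]},{"hand":0.3,"translation":[0,0,0],"dr":[0,0,0]},{"hand":0.6,"translation":[0,0,0],"dr":[0,0,0]},{"hand":1,"translation":[0,0,0],"dr":[0,0,0]}]'
python3 -m creep '[{"hand":1,"translation":[0,0,0],"dr":[0,0,0]},{"hand":1,"translation":[0,0,0],"dr":[0,0,0]},{"hand":1,"translation":[0,0,0],"dr":[0,0,0]}]'
```

```text
time_s: 3.35
tool_pos: [0.4587, -0.4268, 0.0387]
ee_rot: [3.118, 0.37, 0.002]
ft_force: [-0.3, -0.4, -0.3]
gripper_width: 0.0441
gripper_force: 0.0
time_s: 3.65
tool_pos: [0.4586, -0.427, 0.039]
ee_rot: [3.117, 0.369, 0.003]
ft_force: [-0.1, 0.1, 4.9]
gripper_width: 0.0311
gripper_force: 60.1
```

```bash
python3 -c "
from h import *
im,d,c=cam('side'); cv2.imwrite('pics/s2.png',cv2.resize(im[90:240,230:430,::-1],None,fx=3,fy=3))
print(r.get_state()['gripper_width'],r.get_state()['ft_force'])"
```

```text
0.030784691836213452 [-0.32452763  0.9837531   7.00241149]
```

View pics/s2.png

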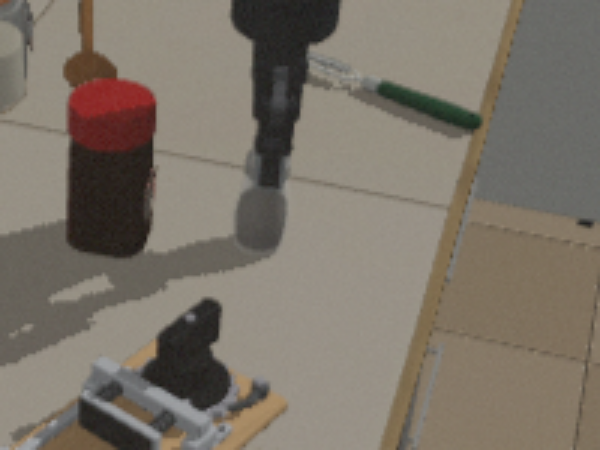

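The fingers (tip near crop pixel (270,185)) are closed on the narrow neck of the shaker, not the 44 mm body. I'll check its profile and regrip lower.

Run:
```python
from h import *
for n in ('side','top'):
    z=np.load(f'pics/{n}.npz'); d=z['d']; p=r.camera_params(n); f=192/np.tan(np.radians(p['vfov'])/2); c=(f,p['cx'],p['cy'],cv2.Rodrigues(p['rvec'])[0],p['tvec'])
    P=cloud(d,c); rad=np.hypot(P[...,0]-.459,P[...,1]+.4245)
    for a in np.arange(.01,.095,.006):
        k=(d>0)&(rad<.03)&(abs(P[...,2]-a)<.003); 
        if k.sum()>3: print(n,'z %.3f n %d r med %.4f p90 %.4f'%(a,k.sum(),np.median(rad[k]),np.percentile(rad[k],90)))
```

```text
side z 0.010 n 32 r med 0.0190 p90 0.0209
side z 0.016 n 37 r med 0.0199 p90 0.0222
side z 0.022 n 33 r med 0.0206 p90 0.0216
side z 0.028 n 34 r med 0.0208 p90 0.0225
side z 0.034 n 47 r med 0.0204 p90 0.0216
side z 0.040 n 46 r med 0.0196 p90 0.0214
side z 0.046 n 45 r med 0.0186 p90 0.0198
side z 0.052 n 45 r med 0.0167 p90 0.0184
side z 0.058 n 37 r med 0.0160 p90 0.0176
side z 0.064 n 35 r med 0.0148 p90 0.0168
side z 0.070 n 29 r med 0.0145 p90 0.0166
side z 0.076 n 34 r med 0.0155 p90 0.0173
side z 0.082 n 49 r med 0.0140 p90 0.0162
side z 0.088 n 67 r med 0.0094 p90 0.0137
top z 0.010 n 7 r med 0.0204 p90 0.0213
top z 0.022 n 6 r med 0.0206 p90 0.0222
top z 0.028 n 6 r med 0.0213 p90 0.0228
top z 0.034 n 21 r med 0.0212 p90 0.0228
top z 0.040 n 26 r med 0.0196 p90 0.0217
top z 0.046 n 20 r med 0.0189 p90 0.0203
top z 0.052 n 21 r med 0.0178 p90 0.0200
top z 0.058 n 21 r med 0.0163 p90 0.0184
top z 0.064 n 16 r med 0.0153 p90 0.0165
top z 0.070 n 7 r med 0.0149 p90 0.0169
top z 0.076 n 17 r med 0.0154 p90 0.0178
top z 0.082 n 56 r med 0.0145 p90 0.0169
top z 0.088 n 98 r med 0.0098 p90 0.0135
top z 0.094 n 8 r med 0.0072 p90 0.0100
```

```bash
python3 -m creep '[{"hand":1,"translation":[0,0,-0.3],"dr":[0,0,0]},{"hand":1,"translation":[0,0,-0.5],"dr":[0,0,0]},{"hand":1,"translation":[0,0,-1],"dr":[0,0,0]},{"hand":1,"translation":[0,0,-1],"dr":[0,0,0]},{"hand":1,"translation":[0,0,-1],"dr":[0,0,0]},{"hand":1,"translation":[0,0,-1],"dr":[0,0,0]},{"hand":1,"translation":[0,0,0],"dr":[0,0,0]}]'
python3 - <<'E'
from h import *
plan(.497,-.123,.13,68)
im,d,c=cam('side'); cv2.imwrite('pics/s3.png',cv2.resize(im[60:240,230:430,::-1],None,fx=3,fy=3))
P=cloud(d,c); s=r.get_state()['tool_pos']
rad=np.hypot(P[...,0]-s[0],P[...,1]-s[1])
# lowest visible point and tilt by slice
for a in np.arange(-.05,.0,.006):
    k=(d>0)&(rad<.03)&(abs(P[...,2]-s[2]-a)<.003)
    if k.sum()>5: print('%.3f'%a,k.sum(),(P[k].mean(0)-s).round(4))
E
```

```text
time_s: 4.4
tool_pos: [0.4589, -0.4274, 0.1373]
ee_rot: [3.115, 0.369, 0.006]
ft_force: [0.5, 0.4, -1.1]
gripper_width: 0.0313
gripper_force: 59.6
pos [ 0.4589 -0.4274  0.1373] heading 13.5 tilt [ 0.004 -0.005 -1.   ] q6 0.53 t 4.4 units [  5.41 -14.36   0.3 ] turn z units -11.89
-0.032 30 [ 0.0009  0.0166 -0.0314]
-0.026 41 [-0.0009  0.0165 -0.0258]
-0.020 36 [-0.0001  0.018  -0.0202]
-0.014 41 [-0.0033  0.0177 -0.014 ]
-0.008 51 [-0.0019  0.018  -0.0078]
-0.002 54 [-0.0012  0.0156 -0.0017]
```

View pics/s3.png

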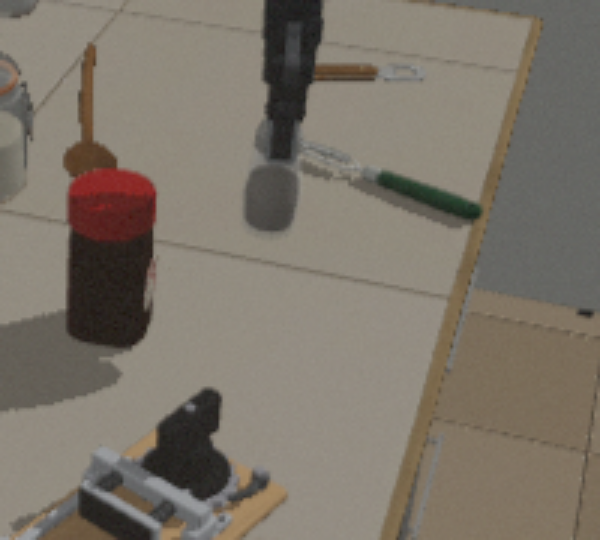

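```bash
python3 -m creep '[{"hand":1,"translation":[0.36,-0.95,-0.3],"dr":[0,0,0]},{"hand":1,"translation":[0.36,-0.95,-0.3],"dr":[0,0,0]},{"hand":1,"translation":[0.36,-0.95,-0.3],"dr":[0,0,0]},{"hand":1,"translation":[0.36,-0.95,0],"dr":[0,0,0]},{"hand":1,"translation":[0.36,-0.95,0],"dr":[0,0,0]},{"hand":1,"translation":[0.36,-0.95,0],"dr":[0,0,0]},{"hand":1,"translation":[0.36,-0.95,0],"dr":[0,0,0]},{"hand":1,"translation":[0.36,-0.95,0],"dr":[0,0,0]}]'
python3 -m creep '[{"hand":1,"translation":[0.36,-0.95,0],"dr":[0,0,0]},{"hand":1,"translation":[0.36,-0.95,0],"dr":[0,0,0]},{"hand":1,"translation":[0.36,-0.95,0],"dr":[0,0,0]},{"hand":1,"translation":[0.36,-0.95,0],"dr":[0,0,0]},{"hand":1,"translation":[0.36,-0.95,0],"dr":[0,0,0]},{"hand":1,"translation":[0.36,-0.95,0],"dr":[0,0,0]},{"hand":1,"translation":[0,0,0],"dr":[0,0,-1]},{"hand":1,"translation":[0,0,0],"dr":[0,0,-1]}]'
python3 -m creep '[{"hand":1,"translation":[0,0,0],"dr":[0,0,-1]},{"hand":1,"translation":[0,0,0],"dr":[0,0,-1]},{"hand":1,"translation":[0,0,0],"dr":[0,0,-1]},{"hand":1,"translation":[0,0,0],"dr":[0,0,-1]},{"hand":1,"translation":[0,0,0],"dr":[0,0,-1]},{"hand":1,"translation":[0,0,0],"dr":[0,0,-1]},{"hand":1,"translation":[0,0,0],"dr":[0,0,-1]},{"hand":1,"translation":[0,0,0],"dr":[0,0,-1]}]'
python3 -m creep '[{"hand":1,"translation":[0,0,0],"dr":[0,0,-1]},{"hand":1,"translation":[0,0,0],"dr":[0,0,-0.9]},{"hand":1,"translation":[0,0,0],"dr":[0,0,0]},{"hand":1,"translation":[0,0,0],"dr":[0,0,0]}]'
python3 - <<'E'
from h import *
plan(.497,-.123,.13,68)
im,d,c=cam('wrist'); cv2.imwrite('pics/w2.png',im[:,:,::-1]); np.savez('pics/w2',d=d,im=im,K=np.array(c[:3]),R=c[3],t=c[4])
E
```

```text
time_s: 5.25
tool_pos: [0.4782, -0.2632, 0.1501]
ee_rot: [-3.119, -0.37, 0.001]
ft_force: [0.7, -0.3, -1.4]
gripper_width: 0.0311
gripper_force: 59.7
time_s: 6.05
tool_pos: [0.4935, -0.1425, 0.1502]
ee_rot: [-3.078, -0.625, 0.001]
ft_force: [0.1, 0.2, -1.5]
gripper_width: 0.0312
gripper_force: 59.8
time_s: 6.85
tool_pos: [0.4933, -0.1432, 0.1501]
ee_rot: [-2.726, -1.56, 0.001]
ft_force: [0.2, 0.1, -1.5]
gripper_width: 0.0313
gripper_force: 59.8
time_s: 7.25
tool_pos: [0.4935, -0.1435, 0.1505]
ee_rot: [-2.605, -1.756, 0.001]
ft_force: [-0.4, 0.5, -0.6]
gripper_width: 0.0309
gripper_force: 59.8
pos [ 0.4935 -0.1435  0.1505] heading 68.0 tilt [-0.001  0.    -1.   ] q6 0.04 t 7.25 units [ 1.02 -0.22  1.02] turn z units -0.01
```

View pics/w2.png

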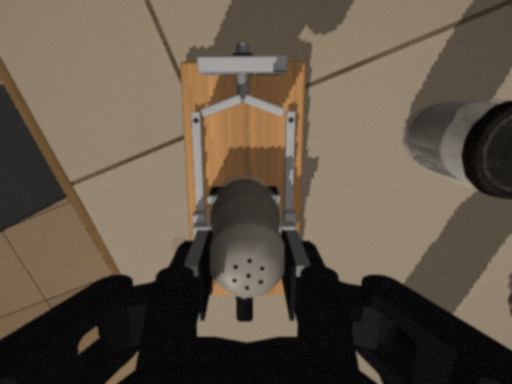

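The wrist view shows the holder straight ahead, with the bracket at (198–287, 57–75), the V apex at (243,97) and V arms out to (203,113) and (285,115). The shaker hangs between the fingers.

Run:
```python
from h import *
z=np.load('pics/w2.npz'); c=(*z['K'],z['R'],z['t']); d=z['d']; im=z['im']
for n,u,v,h in (('brdL',183,62,.012),('brdR',305,62,.012),('brdL2',189,190,.012),('brdR2',302,190,.012),('brkL',198,57,.046),('brkR',287,57,.046),('apex',243,97,.045),('armL',201,113,.045),('armR',287,116,.045)): print(n,plane(c,u,v,h).round(4))
P=cloud(d,c)
# bracket top by depth
k=(d>0)&(abs(P[...,2]-.046)<.005); k[:50]=0;k[80:]=0;k[:,:190]=0;k[:,295:]=0
Q=(P[k][:,:2]*1000).astype(np.float32); rc=cv2.minAreaRect(Q); print('bracket',len(Q),rc)
for u in(225,243,260): print([P[v,u].round(3).tolist() for v in (100,105,110)])
hsv=cv2.cvtColor(im,cv2.COLOR_RGB2HSV)
m=((hsv[...,0]>8)&(hsv[...,0]<22)&(hsv[...,1]>100)&(hsv[...,2]>90)); m[:,:170]=0;m[:,310:]=0
L=[];Rr=[]
for v in range(80,200,4):
    q=np.flatnonzero(m[v]); L.append(plane(c,q[0],v,.012)[:2]);Rr.append(plane(c,q[-1],v,.012)[:2])
for A in (L,Rr):
    l=cv2.fitLine(np.float32(A),cv2.DIST_HUBER,0,.01,.01).ravel(); print('edge',l)
```

```text
brdL [ 0.4795 -0.032   0.012 ]
brdR [ 0.5772 -0.0715  0.012 ]
brdL2 [ 0.4366 -0.1381  0.012 ]
brdR2 [ 0.5366 -0.1785  0.012 ]
brkL [ 0.496  -0.0387  0.046 ]
brkR [ 0.5591 -0.0642  0.046 ]
apex [ 0.5168 -0.0788  0.045 ]
armL [ 0.481  -0.0776  0.045 ]
armR [ 0.544  -0.1056  0.045 ]
bracket 1520 ((525.6575927734375, -54.61887741088867), (14.376158714294434, 70.07516479492188), 68.24889373779297)
[[0.503, -0.076, 0.046], [0.501, -0.079, 0.046], [0.498, -0.083, 0.013]]
[[0.516, -0.081, 0.038], [0.514, -0.085, 0.012], [0.512, -0.089, 0.013]]
[[0.528, -0.086, 0.046], [0.527, -0.09, 0.046], [0.526, -0.094, 0.014]]
edge [ 0.36649787  0.9304189   0.45615467 -0.08380833]
edge [ 0.36763194  0.9299714   0.556385   -0.12517354]
```

```bash
python3 -m creep '[{"hand":1,"translation":[0.5,-0.08,0],"dr":[0,0,0]},{"hand":1,"translation":[0.5,-0.08,0],"dr":[0,0,0]},{"hand":1,"translation":[0,0,0.9],"dr":[0,0,0]},{"hand":1,"translation":[0,0,0.9],"dr":[0,0,0]},{"hand":1,"translation":[0,0,0.9],"dr":[0,0,0]},{"hand":1,"translation":[0,0,0.9],"dr":[0,0,0]},{"hand":1,"translation":[0,0,0.7],"dr":[0,0,0]},{"hand":1,"translation":[0,0,0],"dr":[0,0,0]}]'
python3 - <<'E'
from h import *
plan(.498,-.1235,.051,68.2)
im,d,c=cam('side'); cv2.imwrite('pics/s4.png',cv2.resize(im[150:300,190:350,::-1],None,fx=4,fy=4))
E
```

```text
time_s: 8.1
tool_pos: [0.497, -0.1233, 0.0625]
ee_rot: [-2.6, -1.756, 0.004]
ft_force: [0.1, 0.3, -1.4]
gripper_width: 0.0311
gripper_force: 59.7
pos [ 0.497  -0.1233  0.0625] heading 68.1 tilt [-0.004  0.001 -1.   ] q6 0.07 t 8.1 units [0.01 0.05 0.57] turn z units -0.03
```

View pics/s4.png

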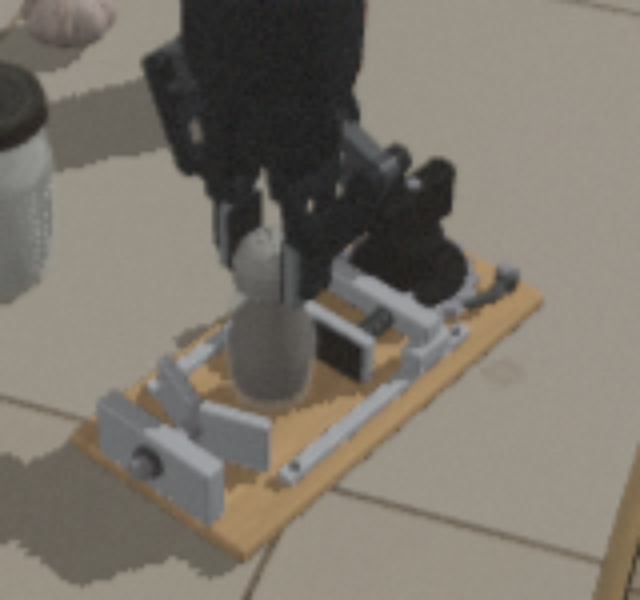

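The side view shows the shaker upright over the bay (foot near (270,400)), clear of the jaw on its right and the V stop on its left. Lowering it slowly.

```bash
python3 -m creep '[{"hand":1,"translation":[0,0.05,0.25],"dr":[0,0,0]},{"hand":1,"translation":[0,0,0.15],"dr":[0,0,0]},{"hand":1,"translation":[0,0,0],"dr":[0,0,0]}]'
python3 -m creep '[{"hand":1,"translation":[0,0,0.08],"dr":[0,0,0]},{"hand":1,"translation":[0,0,0],"dr":[0,0,0]}]'
python3 -m creep '[{"hand":1,"translation":[0,0,0.06],"dr":[0,0,0]},{"hand":1,"translation":[0,0,0],"dr":[0,0,0]}]'
```

```text
time_s: 8.45
tool_pos: [0.4992, -0.1247, 0.0571]
ee_rot: [2.604, 1.758, 0.0]
ft_force: [-0.3, -0.4, -1.3]
gripper_width: 0.0309
gripper_force: 59.8
time_s: 8.65
tool_pos: [0.4992, -0.1247, 0.0555]
ee_rot: [2.604, 1.758, 0.0]
ft_force: [-0.2, 0.0, -1.6]
gripper_width: 0.0309
gripper_force: 59.8
time_s: 8.85
tool_pos: [0.4991, -0.1247, 0.0541]
ee_rot: [-2.604, -1.758, 0.0]
ft_force: [0.1, 0.5, -2.1]
gripper_width: 0.0314
gripper_force: 59.8
```

```bash
python3 -m creep '[{"hand":1,"translation":[0,0,0.05],"dr":[0,0,0]},{"hand":1,"translation":[0,0,0],"dr":[0,0,0]}]'
python3 -m creep '[{"hand":1,"translation":[0,0,0.05],"dr":[0,0,0]},{"hand":1,"translation":[0,0,0],"dr":[0,0,0]}]'
python3 -m creep '[{"hand":1,"translation":[0,0,0.05],"dr":[0,0,0]},{"hand":1,"translation":[0,0,0],"dr":[0,0,0]}]'
```

```text
time_s: 9.05
tool_pos: [0.4991, -0.1247, 0.053]
ee_rot: [-2.604, -1.758, 0.0]
ft_force: [-0.2, -0.3, -0.9]
gripper_width: 0.0309
gripper_force: 59.8
time_s: 9.25
tool_pos: [0.4991, -0.1247, 0.052]
ee_rot: [-2.604, -1.758, 0.0]
ft_force: [0.5, 0.0, -0.9]
gripper_width: 0.0309
gripper_force: 59.8
time_s: 9.45
tool_pos: [0.4991, -0.1247, 0.0511]
ee_rot: [-2.604, -1.758, 0.0]
ft_force: [-0.8, -0.0, -1.4]
gripper_width: 0.0309
gripper_force: 59.8
```

```bash
python3 -m creep '[{"hand":1,"translation":[0,0,0.05],"dr":[0,0,0]},{"hand":1,"translation":[0,0,0],"dr":[0,0,0]}]'
python3 -m creep '[{"hand":1,"translation":[0,0,0.05],"dr":[0,0,0]},{"hand":1,"translation":[0,0,0],"dr":[0,0,0]}]'
python3 -m creep '[{"hand":1,"translation":[0,0,0.05],"dr":[0,0,0]},{"hand":1,"translation":[0,0,0],"dr":[0,0,0]}]'
```

```text
time_s: 9.65
tool_pos: [0.4993, -0.1248, 0.051]
ee_rot: [2.603, 1.758, 0.001]
ft_force: [-2.7, 0.6, 3.8]
gripper_width: 0.031
gripper_force: 60.2
time_s: 9.85
tool_pos: [0.4994, -0.1248, 0.0509]
ee_rot: [2.603, 1.757, 0.001]
ft_force: [-3.1, -0.2, 8.8]
gripper_width: 0.0308
gripper_force: 60.8
time_s: 10.05
tool_pos: [0.4996, -0.1249, 0.0509]
ee_rot: [2.602, 1.757, 0.002]
ft_force: [-4.5, 1.8, 12.3]
gripper_width: 0.0312
gripper_force: 61.2
```

```bash
python3 -m creep '[{"hand":1,"translation":[0,0,-0.08],"dr":[0,0,0]},{"hand":0.2,"translation":[0,0,0],"dr":[0,0,0]},{"hand":-0.1,"translation":[0,0,0],"dr":[0,0,0]},{"hand":-0.5,"translation":[0,0,0],"dr":[0,0,0]},{"hand":-1,"translation":[0,0,0],"dr":[0,0,0]},{"hand":-1,"translation":[0,0,0],"dr":[0,0,0]},{"hand":-1,"translation":[0,0,0],"dr":[0,0,0]},{"hand":-1,"translation":[0,0,-0.5],"dr":[0,0,0]}]'
python3 -m creep '[{"hand":-1,"translation":[0,0,-1],"dr":[0,0,0]},{"hand":-1,"translation":[0,0,-1],"dr":[0,0,0]},{"hand":-1,"translation":[0,0,-1],"dr":[0,0,0]},{"hand":-1,"translation":[0,0,-1],"dr":[0,0,0]},{"hand":-1,"translation":[-1,0,0],"dr":[0,0,0]},{"hand":-1,"translation":[-1,0,0],"dr":[0,0,0]},{"hand":-1,"translation":[-1,0,0],"dr":[0,0,0]},{"hand":-1,"translation":[-1,0,0],"dr":[0,0,0]}]'
python3 - <<'E'
from h import *
plan(.459,-.2205,.14,68.2)
im,d,c=cam('top'); np.savez('pics/t5',im=im,d=d); P=cloud(d,c)
k=(d>0)&(np.hypot(P[...,0]-.498,P[...,1]+.1235)<.035)&(P[...,2]>.085)&(P[...,2]<.11);Q=P[k];print('cap',len(Q),Q[:,2].max() if len(Q) else 0,cv2.minEnclosingCircle((Q[:,:2]*1000).astype(np.float32)) if len(Q) else '')
im,d,c=cam('wrist'); P=cloud(d,c); cv2.imwrite('pics/w5.png',im[:,:,::-1])
for n,x,y,z0,z1 in(('cap',.498,-.1235,.088,.11),('knob',.459,-.2205,.07,.09)):
    k=(d>0)&(np.hypot(P[...,0]-x,P[...,1]-y)<.035)&(P[...,2]>z0)&(P[...,2]<z1);Q=P[k]
    if len(Q)>4: print(n,len(Q),Q[:,2].max(),cv2.minEnclosingCircle((Q[:,:2]*1000).astype(np.float32)),cv2.minAreaRect((Q[:,:2]*1000).astype(np.float32)))
E
```

```text
time_s: 10.85
tool_pos: [0.4982, -0.1244, 0.0585]
ee_rot: [-2.602, -1.757, 0.003]
ft_force: [0.1, 0.4, -0.8]
gripper_width: 0.0853
gripper_force: 0.0
time_s: 11.65
tool_pos: [0.4691, -0.1996, 0.1408]
ee_rot: [2.603, 1.758, 0.001]
ft_force: [0.3, -0.4, -0.5]
gripper_width: 0.0854
gripper_force: 0.0
pos [ 0.4691 -0.1996  0.1408] heading 68.1 tilt [ 0.001 -0.001 -1.   ] q6 -0.09 t 11.65 units [-1.16 -0.08  0.04] turn z units -0.03
cap 0 0 
cap 2524 0.10333306291267542 ((499.48956298828125, -124.97393035888672), 17.113346099853516) ((499.31231689453125, -125.03252410888672), (33.953575134277344, 33.556640625), 68.4043960571289)
knob 1310 0.08294126333140045 ((459.5072937011719, -221.6737060546875), 26.913923263549805) ((459.5913391113281, -221.50784301757812), (53.15829086303711, 13.908475875854492), 69.20718383789062)
```

View pics/w5.png

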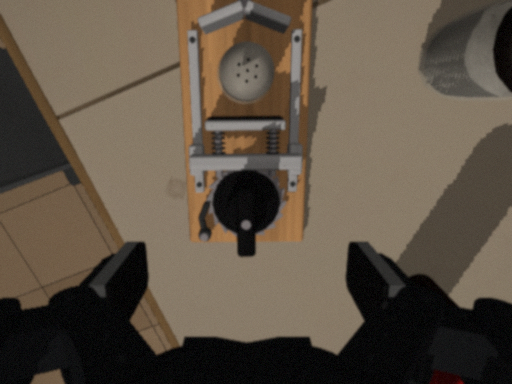

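The wrist view shows the shaker standing in the bay with its cap at (246,72). The pawl is at (205,235) and the bar handle is along the image vertical at (246,215), so the knob is at about 0. Next I grip the bar.

```bash
python3 -m creep '[{"hand":-1,"translation":[-0.6,-0.02,0],"dr":[0,0,0]},{"hand":-1,"translation":[-0.6,-0.02,0],"dr":[0,0,0]},{"hand":-1,"translation":[0,0,1],"dr":[0,0,0]},{"hand":-1,"translation":[0,0,1],"dr":[0,0,0]},{"hand":-1,"translation":[0,0,1],"dr":[0,0,0]},{"hand":-1,"translation":[0,0,1],"dr":[0,0,0]},{"hand":-1,"translation":[0,0,0.36],"dr":[0,0,0]},{"hand":-1,"translation":[0,0,0],"dr":[0,0,0]}]'
python3 -c "
from h import *
plan(.4595,-.2215,.053,68.2); print(r.get_state()['wrist_torque'])"
```

```text
time_s: 12.55
tool_pos: [0.4588, -0.2206, 0.0515]
ee_rot: [-2.602, -1.757, 0.002]
ft_force: [0.5, 0.4, -0.2]
gripper_width: 0.0856
gripper_force: 0.0
pos [ 0.4588 -0.2206  0.0515] heading 68.1 tilt [-0.002  0.001 -1.   ] q6 -0.13 t 12.55 units [-0.03  0.05 -0.08] turn z units -0.03
[-0.00462429 -0.040826   -0.03810901]
```

```bash
cat > w.py <<'E'
from h import *
s=r.get_state(); R=cv2.Rodrigues(np.array(s['ee_rot']))[0]; h=np.degrees(np.arctan2(R[1,0],R[0,0]))
print('t %.2f turned %.3f q6 %.3f tqz %.3f eff6 %.3f xy %s F %s'%(s['time_s'],np.radians((68.2-h+20)%360-20),s['joints'][5],s['wrist_torque'][2],s['effort'][5],s['tool_pos'].round(4),s['ft_force'].round(1)))
E
python3 -m creep '[{"hand":-0.2,"translation":[-0.03,0.05,-0.08],"dr":[0,0,0]},{"hand":0.5,"translation":[0,0,0],"dr":[0,0,0]},{"hand":1,"translation":[0,0,0],"dr":[0,0,0]},{"hand":1,"translation":[0,0,0],"dr":[0,0,0]},{"hand":1,"translation":[0,0,0],"dr":[0,0,0]}]'; python3 w.py
python3 -m creep '[{"hand":1,"translation":[0,0,0],"dr":[0,0,0]}]' >/dev/null; python3 w.py
python3 -m creep '[{"hand":1,"translation":[0,0,0],"dr":[0,0,0]}]' >/dev/null; python3 w.py
for i in 1; do python3 -m creep '[{"hand":1,"translation":[0,0,0],"dr":[0,0,0.8]},{"hand":1,"translation":[0,0,0],"dr":[0,0,0.8]}]'; python3 w.py; done
python3 -m creep '[{"hand":1,"translation":[0,0,0],"dr":[0,0,0]}]' >/dev/null; python3 w.py
```

```text
time_s: 13.05
tool_pos: [0.4599, -0.2217, 0.0545]
ee_rot: [-2.603, -1.758, 0.001]
ft_force: [-11.1, 3.8, 9.8]
gripper_width: 0.0127
gripper_force: 21.1
t 13.05 turned 0.002 q6 -0.133 tqz -0.042 eff6 0.018 xy [ 0.4599 -0.2217  0.0545] F [-11.1   3.8   9.8]
t 13.15 turned 0.002 q6 -0.133 tqz -0.003 eff6 0.017 xy [ 0.4597 -0.2216  0.0548] F [-4.1  2.6  4.8]
t 13.25 turned 0.003 q6 -0.133 tqz 0.023 eff6 0.016 xy [ 0.4597 -0.2216  0.0547] F [-5.1  2.8  5.6]
time_s: 13.45
tool_pos: [0.4611, -0.2222, 0.0553]
ee_rot: [2.711, 1.583, 0.002]
ft_force: [-0.1, -0.1, 6.4]
gripper_width: -0.0001
gripper_force: 3.5
t 13.45 turned 0.133 q6 -0.002 tqz 0.049 eff6 -0.867 xy [ 0.4611 -0.2222  0.0553] F [-0.1 -0.1  6.4]
t 13.55 turned 0.131 q6 -0.004 tqz -0.035 eff6 0.680 xy [ 0.4611 -0.2222  0.0553] F [-0.7 -0.3  5.3]
```

```bash
python3 -c "
from h import *
im,d,c=cam('side'); cv2.imwrite('pics/s6.png',cv2.resize(im[130:290,190:350,::-1],None,fx=3.7,fy=3.7))
im,d,c=cam('wrist'); cv2.imwrite('pics/w6.png',im[:,:,::-1])"
```

```text
(no output)
```

View pics/s6.png

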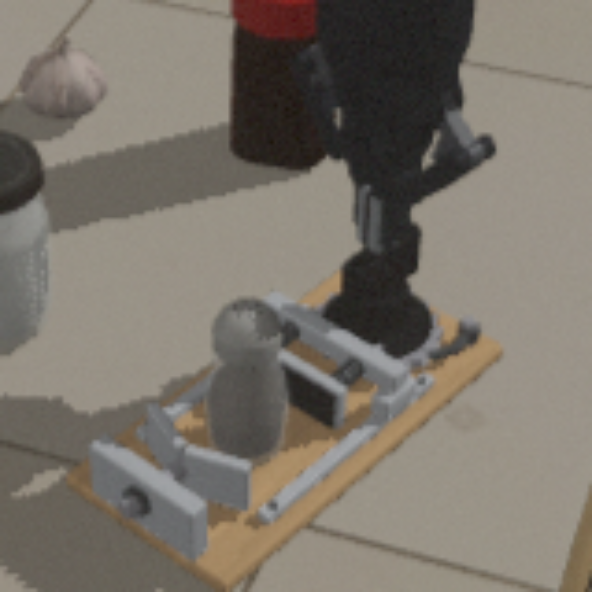

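The side view shows the fingers shut, with their tips near crop (372,250), apparently resting at the top of the knob bar rather than round it. I'll check the real fingertip height.

Run:
```python
from h import *
im,d,c=cam('side'); P=cloud(d,c); s=r.get_state(); p=s['tool_pos']
f,cx,cy,R,t=c
for z in (p[2],.068,.08,.1):
    q=R@np.array([p[0],p[1],z])+t; u,v=f*q[0]/q[2]+cx,f*q[1]/q[2]+cy; print(z,'crop px',((u-190)*3.7).round(),((v-130)*3.7).round())
rad=np.hypot(P[...,0]-p[0],P[...,1]-p[1])
for a in np.arange(.03,.15,.006):
    k=(d>0)&(rad<.05)&(abs(P[...,2]-a)<.003)
    if k.sum()>2:
        Q=P[k]-[p[0],p[1],0]; print('%.3f'%a,k.sum(),'x',Q[:,0].min().round(3),Q[:,0].max().round(3),'y',Q[:,1].min().round(3),Q[:,1].max().round(3), 'crop v',((np.argwhere(k)[:,0].mean()-130)*3.7).round())
```

```text
0.05532252978083108 crop px 374.0 277.0
0.068 crop px 375.0 258.0
0.08 crop px 376.0 241.0
0.1 crop px 378.0 211.0
0.030 195 x -0.047 0.032 y -0.024 0.044 crop v 326.0
0.036 72 x -0.019 0.032 y 0.002 0.048 crop v 333.0
0.042 139 x -0.019 0.043 y -0.002 0.049 crop v 326.0
0.048 98 x -0.019 0.045 y -0.014 0.049 crop v 317.0
0.054 65 x -0.019 0.011 y -0.02 0.028 crop v 293.0
0.060 44 x -0.017 0.012 y -0.019 0.031 crop v 282.0
0.066 51 x -0.017 0.012 y -0.018 0.029 crop v 276.0
0.072 50 x -0.017 0.012 y -0.022 0.028 crop v 265.0
0.078 85 x -0.018 0.012 y -0.023 0.03 crop v 254.0
0.084 31 x -0.015 0.01 y -0.014 0.026 crop v 250.0
0.090 30 x -0.015 0.012 y 0.0 0.013 crop v 235.0
0.096 41 x -0.016 0.014 y -0.002 0.012 crop v 226.0
0.102 33 x -0.016 0.013 y -0.001 0.014 crop v 219.0
0.108 41 x -0.016 0.013 y -0.001 0.015 crop v 209.0
0.114 27 x -0.011 0.014 y -0.002 0.014 crop v 201.0
0.120 22 x -0.01 0.016 y 0.003 0.016 crop v 190.0
0.126 40 x -0.02 0.031 y -0.005 0.023 crop v 178.0
0.132 93 x -0.035 0.034 y -0.008 0.028 crop v 171.0
0.138 89 x -0.038 0.039 y -0.009 0.029 crop v 161.0
0.144 69 x -0.037 0.042 y -0.011 0.032 crop v 154.0
```

View pics/w6.png

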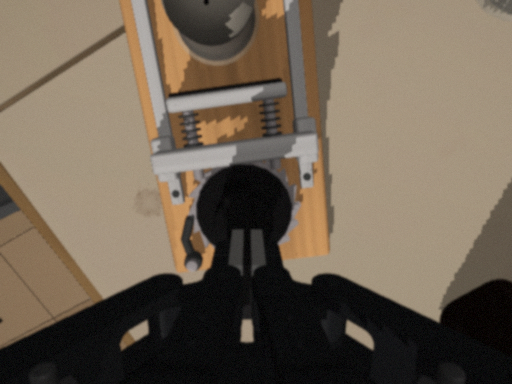

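The wrist view confirms it: the shut fingers (238–262, 230–260) rest on top of the bar. The real fingertips are at z≈0.082 while the reported TCP is 0.055, so they sit about 27 mm behind it. I'll back off, open and measure the bar angle again.

```bash
python3 -m creep '[{"hand":1,"translation":[0,0,-1],"dr":[0,0,0]},{"hand":-1,"translation":[0,0,-1],"dr":[0,0,0]},{"hand":-1,"translation":[0,0,-1],"dr":[0,0,0]},{"hand":-1,"translation":[-0.8,0,-1],"dr":[0,0,-0.8]},{"hand":-1,"translation":[-0.8,0,-0.5],"dr":[0,0,-0.8]},{"hand":-1,"translation":[0,0,0],"dr":[0,0,0]},{"hand":-1,"translation":[0,0,0],"dr":[0,0,0]}]'
python3 - <<'E'
from h import *
plan(.4595,-.2215,.09,68.2)
im,d,c=cam('wrist'); P=cloud(d,c); cv2.imwrite('pics/w7.png',im[:,:,::-1])
for n,x,y,z0,z1 in(('cap',.498,-.1235,.088,.11),('knob',.459,-.2215,.072,.09)):
    k=(d>0)&(np.hypot(P[...,0]-x,P[...,1]-y)<.035)&(P[...,2]>z0)&(P[...,2]<z1);Q=P[k]
    if len(Q)>4: print(n,len(Q),Q[:,2].max(),cv2.minEnclosingCircle((Q[:,:2]*1000).astype(np.float32)),cv2.minAreaRect((Q[:,:2]*1000).astype(np.float32)))
# fingertips nearest to camera low part: lowest z of points near the tool
s=r.get_state()['tool_pos']; k=(d>0)&(d<.25)&(abs(P[...,2]-s[2])<.08); Q=P[k]-s; print('tip',len(Q),np.percentile(Q[:,2],[0.5,5,20]) if len(Q) else '')
E
```

```text
time_s: 14.4
tool_pos: [0.4455, -0.2501, 0.1436]
ee_rot: [-2.604, -1.756, -0.001]
ft_force: [0.6, 0.7, 0.2]
gripper_width: 0.0847
gripper_force: 0.0
pos [ 0.4455 -0.2501  0.1436] heading 68.0 tilt [-0.     0.001 -1.   ] q6 -0.19 t 14.4 units [1.58 0.11 2.68] turn z units -0.04
cap 298 0.0973620521377497 ((494.7169494628906, -136.20941162109375), 12.016613960266113) ((493.7784118652344, -138.47262573242188), (5.206637859344482, 24.03107452392578), 67.47700500488281)
knob 1479 0.08262783991670777 ((459.2712097167969, -221.92706298828125), 26.906803131103516) ((459.4190979003906, -221.88389587402344), (53.102294921875, 13.834168434143066), 68.87840270996094)
tip 11282 [-0.07911649 -0.07132131 -0.06208739]
```

```bash
python3 -m creep '[{"hand":-1,"translation":[0.8,0.06,0],"dr":[0,0,0]},{"hand":-1,"translation":[0.77,0.05,0],"dr":[0,0,0]},{"hand":-1,"translation":[0,0,1],"dr":[0,0,0]},{"hand":-1,"translation":[0,0,1],"dr":[0,0,0]},{"hand":-1,"translation":[0,0,1],"dr":[0,0,0]},{"hand":-1,"translation":[0,0,1],"dr":[0,0,0]},{"hand":-1,"translation":[0,0,0],"dr":[0,0,0]}]'
python3 -m creep '[{"hand":-1,"translation":[0,0,0.6],"dr":[0,0,0]},{"hand":-1,"translation":[0,0,0.6],"dr":[0,0,0]},{"hand":-1,"translation":[0,0,0.6],"dr":[0,0,0]},{"hand":-1,"translation":[0,0,0],"dr":[0,0,0]}]'
python3 -c "
from h import *
plan(.4594,-.2219,.026,68.5)"
```

```text
time_s: 15.15
tool_pos: [0.4572, -0.2199, 0.0596]
ee_rot: [-2.597, -1.755, 0.005]
ft_force: [-0.0, 0.6, -0.8]
gripper_width: 0.0858
gripper_force: 0.0
time_s: 15.55
tool_pos: [0.4582, -0.2212, 0.0259]
ee_rot: [-2.601, -1.756, 0.002]
ft_force: [-0.6, 0.5, 0.3]
gripper_width: 0.0853
gripper_force: 0.0
pos [ 0.4582 -0.2212  0.0259] heading 68.1 tilt [-0.003  0.002 -1.   ] q6 -0.13 t 15.55 units [-0.01  0.07 -0.01] turn z units -0.10
```

```bash
python3 -m creep '[{"hand":-0.2,"translation":[0,0.06,0],"dr":[0,0,-0.1]},{"hand":0.4,"translation":[0,0,0],"dr":[0,0,0]},{"hand":1,"translation":[0,0,0],"dr":[0,0,0]},{"hand":1,"translation":[0,0,0],"dr":[0,0,0]},{"hand":1,"translation":[0,0,0],"dr":[0,0,0]},{"hand":1,"translation":[0,0,0],"dr":[0,0,0]}]'; python3 w.py
python3 -m creep '[{"hand":1,"translation":[0,0,0],"dr":[0,0,0]}]' >/dev/null; python3 w.py
python3 -m creep '[{"hand":1,"translation":[0,0,0],"dr":[0,0,0]}]' ; python3 w.py
```

```text
time_s: 16.15
tool_pos: [0.4595, -0.222, 0.0288]
ee_rot: [-2.595, -1.767, 0.002]
ft_force: [-6.9, 2.6, 5.2]
gripper_width: 0.0133
gripper_force: 59.5
t 16.15 turned -0.005 q6 -0.141 tqz -0.013 eff6 0.036 xy [ 0.4595 -0.222   0.0288] F [-6.9  2.6  5.2]
t 16.25 turned -0.005 q6 -0.141 tqz 0.032 eff6 0.037 xy [ 0.4595 -0.222   0.0288] F [-6.3  2.4  5.1]
time_s: 16.35
tool_pos: [0.4594, -0.222, 0.0288]
ee_rot: [-2.595, -1.767, 0.002]
ft_force: [-5.4, 2.3, 5.7]
gripper_width: 0.0128
gripper_force: 59.5
t 16.35 turned -0.005 q6 -0.141 tqz 0.004 eff6 0.038 xy [ 0.4594 -0.222   0.0288] F [-5.4  2.3  5.7]
```

```bash
python3 -m creep '[{"hand":1,"translation":[0,0,0],"dr":[0,0,0.5]},{"hand":1,"translation":[0,0,0],"dr":[0,0,0.5]},{"hand":1,"translation":[0,0,0],"dr":[0,0,0.5]},{"hand":1,"translation":[0,0,0],"dr":[0,0,0.5]},{"hand":1,"translation":[0,0,0],"dr":[0,0,0.5]}]' ; python3 w.py
python3 -m creep '[{"hand":1,"translation":[0,0,0],"dr":[0,0,0.5]},{"hand":1,"translation":[0,0,0],"dr":[0,0,0.5]},{"hand":1,"translation":[0,0,0],"dr":[0,0,0.5]},{"hand":1,"translation":[0,0,0],"dr":[0,0,0.5]},{"hand":1,"translation":[0,0,0],"dr":[0,0,0.5]}]' |grep gripper; python3 w.py
python3 -m creep '[{"hand":1,"translation":[0,0,0],"dr":[0,0,0]}]' |grep gripper; python3 w.py
python3 -m creep '[{"hand":1,"translation":[0,0,0],"dr":[0,0,0]}]' |grep gripper; python3 w.py
```

```text
time_s: 16.85
tool_pos: [0.4594, -0.222, 0.0288]
ee_rot: [-2.76, -1.498, 0.003]
ft_force: [-6.9, 1.4, 5.3]
gripper_width: 0.013
gripper_force: 59.5
t 16.85 turned 0.196 q6 0.060 tqz 0.107 eff6 -0.381 xy [ 0.4594 -0.222   0.0288] F [-6.9  1.4  5.3]
gripper_width: 0.0125
gripper_force: 59.5
t 17.35 turned 0.396 q6 0.260 tqz 0.145 eff6 -0.413 xy [ 0.4593 -0.2219  0.0288] F [-6.5  2.1  5.1]
gripper_width: 0.0132
gripper_force: 59.5
t 17.45 turned 0.396 q6 0.260 tqz 0.013 eff6 0.385 xy [ 0.4592 -0.2219  0.0288] F [-6.9  3.7  6.1]
gripper_width: 0.0132
gripper_force: 59.5
t 17.55 turned 0.395 q6 0.259 tqz -0.006 eff6 0.064 xy [ 0.4593 -0.2219  0.0288] F [-5.9  2.4  5.9]
```

```bash
python3 -m creep '[{"hand":1,"translation":[0,0,0],"dr":[0,0,0.5]},{"hand":1,"translation":[0,0,0],"dr":[0,0,0.5]},{"hand":1,"translation":[0,0,0],"dr":[0,0,0.5]},{"hand":1,"translation":[0,0,0],"dr":[0,0,0.5]},{"hand":1,"translation":[0,0,0],"dr":[0,0,0.5]}]' >/dev/null; python3 w.py
python3 -m creep '[{"hand":1,"translation":[0,0,0],"dr":[0,0,0.5]},{"hand":1,"translation":[0,0,0],"dr":[0,0,0.5]},{"hand":1,"translation":[0,0,0],"dr":[0,0,0.5]},{"hand":1,"translation":[0,0,0],"dr":[0,0,0.5]},{"hand":1,"translation":[0,0,0],"dr":[0,0,0.5]}]' >/dev/null; python3 w.py
python3 -m creep '[{"hand":1,"translation":[0,0,0],"dr":[0,0,0.5]},{"hand":1,"translation":[0,0,0],"dr":[0,0,0.5]}]' >/dev/null; python3 w.py
python3 -m creep '[{"hand":1,"translation":[0,0,0],"dr":[0,0,0.5]},{"hand":1,"translation":[0,0,0],"dr":[0,0,0.5]}]' >/dev/null; python3 w.py
python3 -m creep '[{"hand":1,"translation":[0,0,0],"dr":[0,0,0.5]},{"hand":1,"translation":[0,0,0],"dr":[0,0,0.5]}]' >/dev/null; python3 w.py
python3 -m creep '[{"hand":1,"translation":[0,0,0],"dr":[0,0,0.5]},{"hand":1,"translation":[0,0,0],"dr":[0,0,0.5]}]' >/dev/null; python3 w.py
python3 -m creep '[{"hand":1,"translation":[0,0,0],"dr":[0,0,0.5]},{"hand":1,"translation":[0,0,0],"dr":[0,0,0.5]}]' >/dev/null; python3 w.py
python3 -m creep '[{"hand":1,"translation":[0,0,0],"dr":[0,0,0.5]},{"hand":1,"translation":[0,0,0],"dr":[0,0,0.5]}]' ; python3 w.py
```

```text
t 18.05 turned 0.596 q6 0.460 tqz 0.116 eff6 -0.355 xy [ 0.4592 -0.2219  0.0288] F [-7.1  3.3  5.8]
t 18.55 turned 0.796 q6 0.660 tqz 0.164 eff6 -0.388 xy [ 0.4591 -0.2218  0.0288] F [-7.1  3.3  5.7]
t 18.75 turned 0.876 q6 0.740 tqz 0.144 eff6 -0.364 xy [ 0.4591 -0.2217  0.0288] F [-7.7  3.6  6.8]
t 18.95 turned 0.956 q6 0.820 tqz 0.218 eff6 -0.332 xy [ 0.4591 -0.2217  0.0288] F [-6.9  3.5  6.7]
t 19.15 turned 1.036 q6 0.900 tqz 0.017 eff6 -0.456 xy [ 0.4591 -0.2216  0.0288] F [-6.7  4.3  6.8]
t 19.35 turned 1.116 q6 0.980 tqz 0.131 eff6 -0.393 xy [ 0.459  -0.2216  0.0288] F [-7.7  4.3  7.1]
t 19.55 turned 1.196 q6 1.060 tqz 0.182 eff6 -0.377 xy [ 0.459  -0.2216  0.0288] F [-7.9  4.4  7.5]
time_s: 19.75
tool_pos: [0.459, -0.2215, 0.0288]
ee_rot: [-3.137, 0.134, 0.005]
ft_force: [-7.6, 4.7, 7.0]
gripper_width: 0.0131
gripper_force: 59.7
t 19.75 turned 1.276 q6 1.140 tqz 0.167 eff6 -0.349 xy [ 0.459  -0.2215  0.0288] F [-7.6  4.7  7. ]
```

```bash
cat > v.py <<'E'
from h import *
im,d,c=cam('side'); P=cloud(d,c); ey=np.array([.3705,.9288]); ex=np.array([.9288,-.3705]); o=np.array([.4983,-.1234])-30e-3*ey
L=np.stack([(P[...,:2]-o)@ex,(P[...,:2]-o)@ey],-1); ok=d>0
def g(n,y0,y1,z0,z1,xm=.03):
    k=ok&(abs(L[...,0])<xm)&(L[...,1]>y0)&(L[...,1]<y1)&(P[...,2]>z0)&(P[...,2]<z1); Q=L[k]
    if len(Q)>5: cc,rr=cv2.minEnclosingCircle((Q*1000).astype(np.float32)); print(n,len(Q),'x %.1f y %.1f r %.1f'%(*cc,rr),'y pct',np.percentile(Q[:,1]*1000,[2,50,98]).round(1),end=' | ')
g('cap',0,.09,.085,.11); g('jawtop',-.03,.06,.036,.047,.034); g('V',.055,.095,.038,.05,.036); print()
E
python3 v.py
python3 -m creep '[{"hand":1,"translation":[0,0,0],"dr":[0,0,0.5]},{"hand":1,"translation":[0,0,0],"dr":[0,0,0.5]}]' >/dev/null; python3 w.py
python3 -m creep '[{"hand":1,"translation":[0,0,0],"dr":[0,0,0.5]},{"hand":1,"translation":[0,0,0],"dr":[0,0,0.5]}]' >/dev/null; python3 w.py
python3 -m creep '[{"hand":1,"translation":[0,0,0],"dr":[0,0,0.5]}]' >/dev/null; python3 w.py
python3 -m creep '[{"hand":1,"translation":[0,0,0],"dr":[0,0,0.5]}]' >/dev/null; python3 w.py
python3 -m creep '[{"hand":1,"translation":[0,0,0],"dr":[0,0,0.5]}]' >/dev/null; python3 w.py
python3 v.py
```

```text
cap 254 x -5.0 y 44.3 r 17.0 y pct [31.9 48.7 59.6] | jawtop 413 x -1.9 y 13.0 r 47.7 y pct [-23.9  -8.1  59.5] | V 241 x -1.2 y 69.7 r 33.5 y pct [56.2 71.9 81.1] | 
t 20.00 turned 1.356 q6 1.220 tqz 0.110 eff6 -0.410 xy [ 0.459  -0.2215  0.0288] F [-7.8  4.4  7.4]
t 20.20 turned 1.436 q6 1.300 tqz 0.121 eff6 -0.394 xy [ 0.459  -0.2214  0.0288] F [-7.5  4.9  6.7]
t 20.30 turned 1.476 q6 1.340 tqz 0.164 eff6 -0.394 xy [ 0.459  -0.2214  0.0288] F [-7.4  5.5  6.8]
t 20.40 turned 1.516 q6 1.380 tqz 0.094 eff6 -0.382 xy [ 0.459  -0.2214  0.0288] F [-8.7  4.5  7.7]
t 20.50 turned 1.556 q6 1.420 tqz 0.138 eff6 -0.375 xy [ 0.459  -0.2214  0.0288] F [-8.   4.8  7.2]
cap 257 x -4.9 y 48.4 r 17.1 y pct [37.  52.7 63.8] | jawtop 367 x -0.9 y 15.4 r 46.4 y pct [-22.4  -5.8  56.5] | V 250 x -1.1 y 69.5 r 33.3 y pct [56.9 71.9 81.5] |
```

```bash
python3 -m creep '[{"hand":1,"translation":[0,0,0],"dr":[0,0,0.5]}]' >/dev/null; python3 w.py
python3 -m creep '[{"hand":1,"translation":[0,0,0],"dr":[0,0,0.5]}]' >/dev/null; python3 w.py
python3 -m creep '[{"hand":1,"translation":[0,0,0],"dr":[0,0,0.5]}]' >/dev/null; python3 w.py
python3 -m creep '[{"hand":1,"translation":[0,0,0],"dr":[0,0,0.5]}]' >/dev/null; python3 w.py
python3 v.py
python3 -m creep '[{"hand":1,"translation":[0,0,0],"dr":[0,0,0.5]}]' >/dev/null; python3 w.py
python3 -m creep '[{"hand":1,"translation":[0,0,0],"dr":[0,0,0.5]}]' >/dev/null; python3 w.py
python3 -m creep '[{"hand":1,"translation":[0,0,0],"dr":[0,0,0.5]}]' >/dev/null; python3 w.py
python3 -m creep '[{"hand":1,"translation":[0,0,0],"dr":[0,0,0.5]}]' >/dev/null; python3 w.py
python3 v.py
```

```text
t 20.65 turned 1.595 q6 1.459 tqz 0.153 eff6 -0.599 xy [ 0.459  -0.2214  0.0288] F [-7.1  5.3  7.7]
t 20.75 turned 1.636 q6 1.500 tqz 0.199 eff6 -0.364 xy [ 0.459  -0.2214  0.0288] F [-6.7  3.9  7. ]
t 20.85 turned 1.676 q6 1.540 tqz 0.191 eff6 -0.321 xy [ 0.4591 -0.2213  0.0288] F [-7.9  4.7  6.9]
t 20.95 turned 1.716 q6 1.580 tqz 0.118 eff6 -0.412 xy [ 0.4591 -0.2213  0.0288] F [-6.9  4.4  7.4]
cap 256 x -5.0 y 50.5 r 16.8 y pct [38.1 55.5 66.4] | jawtop 358 x -1.2 y 17.4 r 45.8 y pct [-17.7  -3.   56.2] | V 261 x -1.4 y 69.9 r 33.8 y pct [56.8 71.3 80.4] | 
t 21.10 turned 1.755 q6 1.619 tqz 0.077 eff6 -0.676 xy [ 0.4591 -0.2213  0.0288] F [-7.6  6.1  6.7]
t 21.20 turned 1.796 q6 1.660 tqz 0.134 eff6 -0.416 xy [ 0.4591 -0.2213  0.0288] F [-8.   5.4  7. ]
t 21.30 turned 1.836 q6 1.700 tqz 0.155 eff6 -0.390 xy [ 0.4591 -0.2212  0.0288] F [-8.   4.9  7.2]
t 21.40 turned 1.876 q6 1.740 tqz 0.140 eff6 -0.381 xy [ 0.4591 -0.2212  0.0288] F [-7.7  5.7  7.4]
cap 257 x -6.0 y 54.3 r 16.9 y pct [41.5 58.7 68.9] | jawtop 357 x 0.9 y 19.3 r 45.9 y pct [-17.1  -0.4  57. ] | V 254 x -0.8 y 69.3 r 34.4 y pct [57.2 71.7 81.9] |
```

```bash
python3 -m creep '[{"hand":1,"translation":[0,0,0],"dr":[0,0,0.5]}]' >/dev/null; python3 w.py
python3 -m creep '[{"hand":1,"translation":[0,0,0],"dr":[0,0,0.5]}]' >/dev/null; python3 w.py
python3 v.py
python3 -m creep '[{"hand":1,"translation":[0,0,0],"dr":[0,0,0.5]}]' >/dev/null; python3 w.py
python3 -m creep '[{"hand":1,"translation":[0,0,0],"dr":[0,0,0.5]}]' >/dev/null; python3 w.py
python3 v.py
python3 -m creep '[{"hand":1,"translation":[0,0,0],"dr":[0,0,0.5]}]' >/dev/null; python3 w.py
python3 -m creep '[{"hand":1,"translation":[0,0,0],"dr":[0,0,0.5]}]' >/dev/null; python3 w.py
python3 v.py;python3 v.py
```

```text
t 21.55 turned 1.915 q6 1.779 tqz 0.225 eff6 -0.611 xy [ 0.4591 -0.2212  0.0288] F [-7.6  6.2  6.9]
t 21.65 turned 1.955 q6 1.820 tqz 0.193 eff6 -0.376 xy [ 0.4591 -0.2212  0.0288] F [-7.2  5.4  7.8]
cap 259 x -5.7 y 55.1 r 17.3 y pct [42.6 59.8 70. ] | jawtop 359 x -1.1 y 20.3 r 45.3 y pct [-13.3   1.1  56.3] | V 245 x -1.0 y 68.1 r 34.1 y pct [58.4 71.6 80.5] | 
t 21.80 turned 1.995 q6 1.859 tqz 0.213 eff6 -0.575 xy [ 0.4591 -0.2212  0.0288] F [-6.9  5.1  6.3]
t 21.90 turned 2.035 q6 1.900 tqz 0.248 eff6 -0.347 xy [ 0.4591 -0.2211  0.0288] F [-7.2  5.7  6.7]
cap 263 x -5.6 y 55.8 r 16.7 y pct [43.5 60.2 70.9] | jawtop 354 x 0.0 y 20.1 r 44.8 y pct [-14.1   1.6  56.8] | V 239 x -1.7 y 70.2 r 34.3 y pct [57.  72.2 81.4] | 
t 22.05 turned 2.075 q6 1.939 tqz 0.100 eff6 -0.652 xy [ 0.4591 -0.2211  0.0288] F [-6.8  4.7  7.3]
t 22.15 turned 2.115 q6 1.980 tqz 0.189 eff6 -0.389 xy [ 0.4592 -0.2211  0.0288] F [-7.1  6.3  7.1]
cap 265 x -6.0 y 55.6 r 17.0 y pct [43.9 60.1 70.8] | jawtop 351 x -0.9 y 21.4 r 44.2 y pct [-13.8   3.2  55.9] | V 241 x -1.4 y 70.0 r 34.0 y pct [59.  72.5 83.6] | 
cap 265 x -5.2 y 55.7 r 16.9 y pct [44.5 60.4 70.8] | jawtop 351 x -0.4 y 21.2 r 43.9 y pct [-13.8   3.5  55.6] | V 239 x -1.7 y 70.2 r 33.9 y pct [58.  72.5 80.6] |
```

```bash
python3 -m creep '[{"hand":1,"translation":[0,0,0],"dr":[0,0,0.5]}]' >/dev/null; python3 w.py
python3 -m creep '[{"hand":1,"translation":[0,0,0],"dr":[0,0,0.5]}]' >/dev/null; python3 w.py
python3 -m creep '[{"hand":1,"translation":[0,0,0],"dr":[0,0,0.5]}]' >/dev/null; python3 w.py
python3 -m creep '[{"hand":1,"translation":[0,0,0],"dr":[0,0,0.5]}]' >/dev/null; python3 w.py
python3 v.py
python3 -m creep '[{"hand":1,"translation":[0,0,0],"dr":[0,0,0.5]}]' >/dev/null; python3 w.py
python3 -m creep '[{"hand":1,"translation":[0,0,0],"dr":[0,0,0.5]}]' >/dev/null; python3 w.py
python3 -m creep '[{"hand":1,"translation":[0,0,0],"dr":[0,0,0.5]}]' >/dev/null; python3 w.py
python3 -m creep '[{"hand":1,"translation":[0,0,0],"dr":[0,0,0.5]}]' >/dev/null; python3 w.py
python3 v.py
```

```text
t 22.35 turned 2.154 q6 2.019 tqz 0.173 eff6 -0.675 xy [ 0.4592 -0.2211  0.0288] F [-6.5  5.3  6.7]
t 22.45 turned 2.195 q6 2.060 tqz 0.231 eff6 -0.353 xy [ 0.4592 -0.2211  0.0288] F [-6.9  5.8  7.9]
t 22.55 turned 2.235 q6 2.100 tqz 0.196 eff6 -0.307 xy [ 0.4592 -0.2211  0.0288] F [-7.6  4.9  8. ]
t 22.65 turned 2.275 q6 2.140 tqz 0.266 eff6 -0.281 xy [ 0.4592 -0.2211  0.0288] F [-6.1  6.4  6.6]
cap 264 x -6.4 y 56.5 r 16.6 y pct [43.5 60.4 71.4] | jawtop 345 x -1.6 y 20.7 r 44.5 y pct [-13.7   5.9  56.9] | V 245 x -0.4 y 68.1 r 34.5 y pct [57.2 72.3 84.7] | 
t 22.80 turned 2.314 q6 2.179 tqz 0.284 eff6 -0.493 xy [ 0.4592 -0.221   0.0288] F [-6.8  5.6  5.8]
t 22.90 turned 2.355 q6 2.220 tqz 0.370 eff6 -0.239 xy [ 0.4592 -0.221   0.0288] F [-6.7  6.   6.9]
t 23.00 turned 2.395 q6 2.260 tqz 0.297 eff6 -0.243 xy [ 0.4593 -0.221   0.0288] F [-6.4  6.   7.2]
t 23.10 turned 2.435 q6 2.300 tqz 0.216 eff6 -0.317 xy [ 0.4593 -0.221   0.0288] F [-6.8  5.2  6.9]
cap 263 x -5.2 y 54.9 r 17.3 y pct [43.2 60.5 71.2] | jawtop 328 x -0.3 y 20.5 r 44.5 y pct [-14.3   7.7  55.6] | V 240 x -1.4 y 70.0 r 34.1 y pct [56.7 72.5 83. ] |
```

```bash
python3 -m creep '[{"hand":1,"translation":[0,0,0],"dr":[0,0,0.4]},{"hand":1,"translation":[0,0,0],"dr":[0,0,0.4]}]' >/dev/null; python3 w.py
python3 -m creep '[{"hand":1,"translation":[0,0,0],"dr":[0,0,0]}]' >/dev/null; python3 w.py
python3 -m creep '[{"hand":0.3,"translation":[0,0,0],"dr":[0,0,0]},{"hand":-0.3,"translation":[0,0,0],"dr":[0,0,0]},{"hand":-1,"translation":[0,0,0],"dr":[0,0,0]},{"hand":-1,"translation":[0,0,0],"dr":[0,0,0]},{"hand":-1,"translation":[0,0,0],"dr":[0,0,0]},{"hand":-1,"translation":[0,0,-0.3],"dr":[0,0,0]},{"hand":-1,"translation":[0,0,-0.6],"dr":[0,0,0]},{"hand":-1,"translation":[0,0,-1],"dr":[0,0,0]}]'
python3 -m creep '[{"hand":-1,"translation":[0,0,-1],"dr":[0,0,0]},{"hand":-1,"translation":[0,0,-1],"dr":[0,0,0]},{"hand":-1,"translation":[0,0,-1],"dr":[0,0,0]},{"hand":-1,"translation":[0,0,-1],"dr":[0,0,0]},{"hand":-1,"translation":[0,0,-1],"dr":[0,0,0]},{"hand":-1,"translation":[0,0,-1],"dr":[0,0,0]},{"hand":-1,"translation":[0,0,0],"dr":[0,0,0]}]'
python3 - <<'E'
from h import *
for n in('side','top','wrist'):
    im,d,c=cam(n); P=cloud(d,c)
    k=(d>0)&(np.hypot(P[...,0]-.4594,P[...,1]+.2219)<.032)&(P[...,2]>.072)&(P[...,2]<.09);Q=P[k]
    if len(Q)>10: print(n,len(Q),cv2.minAreaRect((Q[:,:2]*1000).astype(np.float32)))
    cv2.imwrite(f'pics/{n}9.png',im[:,:,::-1])
E
python3 v.py; python3 w.py
```

```text
t 23.35 turned 2.499 q6 2.363 tqz 0.223 eff6 -0.145 xy [ 0.4593 -0.221   0.0288] F [-5.5  6.2  6.6]
t 23.45 turned 2.499 q6 2.363 tqz 0.207 eff6 0.498 xy [ 0.4593 -0.221   0.0288] F [-6.3  6.   7.5]
time_s: 24.25
tool_pos: [0.4598, -0.222, 0.0662]
ee_rot: [2.493, -1.911, -0.003]
ft_force: [0.3, 0.8, -0.7]
gripper_width: 0.0854
gripper_force: 0.0
time_s: 24.95
tool_pos: [0.4617, -0.223, 0.1909]
ee_rot: [-2.492, 1.911, -0.011]
ft_force: [0.1, 1.0, 0.1]
gripper_width: 0.0855
gripper_force: 0.0
side 146 ((458.7576599121094, -220.4996795654297), (13.756224632263184, 56.334632873535156), 17.219926834106445)
wrist 993 ((459.7617492675781, -221.77764892578125), (13.982699394226074, 53.827823638916016), 19.44759178161621)
cap 263 x -5.2 y 55.2 r 17.2 y pct [44.1 60.3 71.2] | jawtop 326 x -2.3 y 20.8 r 43.3 y pct [-14.1   8.   56.6] | V 247 x -1.0 y 69.6 r 34.6 y pct [58.  72.3 83.3] | 
t 25.15 turned 2.498 q6 2.363 tqz 0.044 eff6 -0.000 xy [ 0.46   -0.2221  0.185 ] F [-1.1  0.1 -0.5]
```

View pics/side9.png

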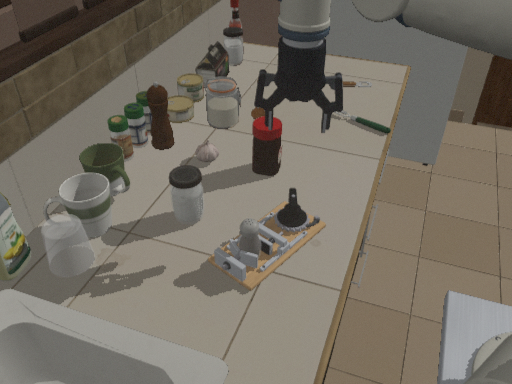

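The picture shows the shaker upright at (249,240), clamped between jaw and V. The knob bar is turned at (293,205), the gripper is well clear, and both jars are where they were. Handing in.

```bash
python3 -c "
from station import r
print(r.sign_off())"
```

```text
the job is handed in; nothing more can be done
None
```

The shaker stands upright in the bay, clamped against the stop, with the ratchet caught at tooth 7 (the second click after contact, roughly 10–12 N by estimate), both jars where they were and the arm clear; the job is handed in, and no verdict came back.

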